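Slide the soldering board into its notches and lock it

TASK

With the fingertips only, push the cream soldering board along its rails until it drops into the locating notches and lies level with the side guides; then push the red thumb tab all the way in so that the brass keeper bar slides over the board's edge. Do not pinch or lift anything, let the brass ring ride along on the board, leave the hammer, jar and bowl alone, and take the hand away at the end.

Things in the scene. Friction and masses are not known exactly. Their poses are not given: they have to be found in the camera images.
- cradle: Fixed slide: wooden base (x +-150, y -60 to +75, 12 mm thick), three aluminium runs (tops 24 mm above the bench), two dark side guides (inner faces y = +-46.5 mm, tops 38 mm). Origin: on the bench under the middle. x: along the runs, the way to push; y: to the keeper's side; z up. Notches (17 mm gaps): outer runs (y = +-30) at x = 95, middle run at x = 15 mm. Place and direction vary.
- board: Loose cream slab 110 (x, as cradle x) x 90 x 14 mm, about 0.25 kg, on feet 12 mm long, 6 mm high: two at x = 40, y = +-30, one at x = -40, y = 0. Origin: its centre at sole level; slab 6 to 20 mm above it. Sliding (1 to 3 N): origin 24 mm above the bench, top 6 mm proud of the guides. Dropped: origin 18 mm, top level with the guides. Push its rear (-x) edge, free between the guides.
- seat (a point): Point fixed on the cradle (x = 55, y = 0, z = 18 mm in its frame) where the board's origin lies once dropped. The notches leave 2.5 mm of play either way; their far walls then stop the push hard. There is no other end stop.
- keeper (a joint): Travel in m of the brass keeper bar (14 wide, 10 high, underside 40 mm above the bench), which slides over the side guide towards the cradle's -y: 0 fully out, 0.036 fully in (end stop), its tip then 25 mm over the board. Starts nearly out and stays where left; pushing takes 1.5 to 3 N. It passes over the board only once that has dropped.
- tab (a point): Point on the red upright thumb tab at the keeper's outer end, on its mid-plane, 66 mm above the bench. Tab: 22 wide (cradle x), 8 thick (cradle y), from 40 to 78 mm above the bench. Push its outer face (looking to the cradle's +y) towards the cradle's -y. Inside it the fixed steel housing, 28 mm wide, is 51.5 mm high.
- ring: Loose plain brass ring lying flat on the front half of the board, 22 mm outer diameter, 6 mm high, 15 g. Origin: centre of its underside, 20 mm above the board's origin.
- hammer: Small hammer lying on the bench, 220 mm long, on the side of the cradle away from the keeper. Bystander.
- jar: Amber jar with black lid, 56 mm diameter, 60 mm high, beyond the front end of the cradle. Origin: centre of its underside. Bystander.
- bowl: White bowl, 70 mm diameter, 30 mm high, off the rear end of the cradle, on the keeper's side. Origin: centre of its underside. Bystander.
Not all that is in view belongs to the job. Of the things that look like the board, the largest one is meant.

How it is judged (in metres and radians):
On the way, in this order (a step that is already met when the one before it is completed fails the run):
1. the board has dropped into the notches (z of board in the frame of cradle between 0.0155 and 0.0205 m and x of board in the frame of cradle between 0.05 and 0.06 m), for 0.2 s.
2. the keeper is pushed in over the board (value of joint keeper above 0.032 m), for 0.2 s.
At the end, for the whole second after the job is handed in: The board lies in the notches (dropped at least 3.5 mm of its 6 mm, origin within 5 mm of the seat along the rails), the keeper is in by more than 32 of 36 mm, the ring lies on the board, all at rest; hammer, jar and bowl within 30 mm of their starts (all of step 1 and z of ring in the frame of board between 0.016 and 0.035 m and x of ring in the frame of board between -0.054 and 0.054 m and y of ring in the frame of board between -0.044 and 0.044 m and value of joint keeper above 0.032 m and linear speed of board below 0.01 m/s and linear speed of ring below 0.02 m/s and distance of each of hammer, jar, bowl from where it was at the start of the episode below 0.03 m); the robot touches nothing.
It fails at once if the board is lifted off its rails (by over 10 mm) or tipped (over 0.2 rad) (z of board in the frame of cradle above 0.034 m or angle between board's own z axis and vertical above 0.2 rad).
It fails at once if the ring is lifted or leaves the board (not (z of ring in the frame of board between 0.016 and 0.035 m and x of ring in the frame of board between -0.054 and 0.054 m and y of ring in the frame of board between -0.044 and 0.044 m)).
It fails at once if the hammer, jar or bowl is moved by over 30 mm (distance of any of hammer, jar, bowl from where it was at the start of the episode above 0.03 m).
It also fails if it takes over 48 s, if anything falls off the work surface, if the arm or the gripper's body presses on something with over 40 N, if the wrist force passes 120 N, or if a joint passes its speed limit or range.

ROBOT

A 6-joint arm with a two-finger parallel gripper is mounted at the origin on the work surface. World frame = base frame: x ahead of the robot, y to its left, z up, the work surface at z = 0. Lengths are in m, angles in degrees, forces in N, time in s.
With the tool pointing down it reaches from about 0.375 to 0.9 m from the base axis. Payload 3.1 kg.
Tool frame: the origin (TCP) lies at the very end of the fingers, on their centre line; the grasp point (between the pads) lies 19 mm behind it; z points along the fingers, y is the direction in which the jaws open and shut (so a half turn about z gives the same grasp; the last joint's range is limited). The gripper opens to 87 mm and grips with 3 to 60 N. Pads are 19 mm wide; open, the fingers measure 117 mm over their backs; the gripper's body (75 mm by 190 mm) begins 51 mm behind the grasp point.
Start: joints at [-75.029, 30.224, 82.088, -0, 67.689, -10.227], TCP at [0.266, -0.565, 0.223] pointing down, gripper open.
Joint ranges: [-176.69, 176.69], [-43.24, 126.21], [12.49, 139.97], [-82, 262], [0, 151.66], [-163.58, 163.58]. Speed limits (degrees/s): [159.86, 159.86, 180, 180, 180, 180].

INTERFACE

Orientations are given as a 3x3 rotation matrix whose columns are the frame's x, y, z axes.
In Python, from rig import read_state, capture, hand_in gives the robot as it stands. The module is installed in compiled form; this text tells all that it offers.
- The arm moves only by the tool move_arm, never from a script. Its arguments are lists of equal length, an entry for each row: "linear": the shift along the tool's x, y, z in cm, a list of three; "angular": the turn, a rotation vector about the tool's x, y, z in rad, a list of three; "fingers": the gripper command: -1 is fully open, 1 is shut, values between are in proportion. In form: {"linear": [[tx, ty, tz], ...], "angular": [[wx, wy, wz], ...], "fingers": [fingers, ...]}. A call has 1 to 12 rows; each row is the pose to reach, as a shift and turn from the pose measured when the call began, along the tool's axes at that moment; what a row does not reach only later rows make up. A row lasts 1/12 s, in which the tool goes at most 41.7 mm and 7.16 degrees, less where a joint would pass 70% of its speed; a pose out of reach is approached as far as the arm can. A call with a gripper value outside its range is refused whole. The fingers move at their own pace and stop on an object; the grip force is fixed at half the most. Time passes only in rows, so rows that repeat a pose let the fingers close. It gives the time, the measured TCP pose, the force and the opening at its end, in the units of the state.
- read_state(): the state, without advancing time (a new reading comes with each control period).
- capture(name): name is "side" or "top"; returns a dict with "color" (480x640x3 uint8, red, green, blue), "fx", "fy", "cx", "cy" (pixels), "k1" (the pictures are not rectified: a ray, as slopes to the right and down, at radius r is drawn at 1 + k1 r^2 times it, then the intrinsics apply), "view" (4x4, takes a point from world to camera coordinates). Camera axes: x right, y down, z forward; pixel columns grow to the right and rows downward; lengths in m; the calibration is good to about 2 mm. A picture is of the moment at which its call begins. There is no depth.
- hand_in(): hands the job in, once; it reports no verdict.
The state is a dict: "time_s": time; "joint_positions": joint angles; "qvel": joint speeds; "tau": joint torques, N m; "position": TCP position; "tcp_rot": TCP orientation; "force": force on the tool from outside, world axes, zero at the start; "moment": the same for the moment, N m; "opening": opening from 0.0 (shut) to 1.0 (fully open).
Only numpy, scipy, OpenCV 4.12 (cv2) and the standard library are available. Lean on these libraries where they do the work, as an engineer would, in place of code of your own. Each camera call takes 0.05 s, during which the arm holds its last target. There are 200 camera calls.

## Working session

There is one attempt and no reset: what is moved stays moved. The work goes in short steps, Python scripts to look and compute and a tool call to move; the robot and the scene stay as the last step left them, time stands still between calls to the robot, and variables do not carry over. Pictures are saved under pics/ and viewed, about 8 in all and at most 12, crops included, and the job is handed in when it is done.

Besides the shell and the picture viewer there is one more tool, called after "Call:" by a JSON object that holds its "fn" and its "kwargs", one argument or row to a line. move_arm: Moves the arm, as the interface text tells. Its arguments: {"type":"object","properties":{"linear":{"type":"array"},"angular":{"type":"array"},"fingers":{"type":"array"}},"required":["linear","angular","fingers"]}

```bash
mkdir -p pics
cat > h.py <<'E'
import numpy as np, cv2
from rig import read_state, capture
def cap(n,f=None):
    c=capture(n)
    if f: cv2.imwrite('pics/'+f,c['color'][:,:,::-1])
    return c
def ray(c,u,v):
    K=np.array([[c['fx'],0,c['cx']],[0,c['fy'],c['cy']],[0,0,1]])
    p=cv2.undistortPoints(np.array([[[u,v]]],float),K,np.array([c['k1'],0,0,0.]))[0,0]
    V=np.array(c['view']);R=V[:3,:3]
    return -R.T@V[:3,3], R.T@np.array([p[0],p[1],1])
def onz(c,u,v,z):
    o,d=ray(c,u,v); return o+d*(z-o[2])/d[2]
def proj(c,P):
    V=np.array(c['view']);K=np.array([[c['fx'],0,c['cx']],[0,c['fy'],c['cy']],[0,0,1]])
    return cv2.projectPoints(np.array(P,float).reshape(-1,1,3),cv2.Rodrigues(V[:3,:3])[0],V[:3,3],K,np.array([c['k1'],0,0,0.]))[0][:,0]
E
python3 - <<'E'
from h import *
for n in('top','side'):
    c=cap(n,n+'0.png'); print(n,c['fx'],c['k1'],ray(c,320,240))
print(read_state())
E
```

```text
top 474.80977291635435 -0.12017626298012295 (array([ 0.48889663, -0.02566951,  0.86480532]), array([ 0.17285633,  0.01428352, -0.98486788]))
side 471.32539522995535 -0.03791621214689075 (array([ 0.57200806, -0.65761958,  0.64857637]), array([ 0.07219008,  0.73814881, -0.6708164 ]))
{'time_s': 0.1, 'joint_positions': array([-7.50289482e+01,  3.02739100e+01,  8.21494818e+01, -1.02294544e-03,
        6.76892929e+01, -1.02287202e+01]), 'qvel': array([ 0.08640362, -0.08191949, -0.13617233, -0.01034089, -0.0571987 ,
       -0.05965476]), 'tau': array([-1.40989137e-04, -4.40985096e+01, -1.77151108e+01,  6.33868994e-02,
        5.34083415e-02, -4.86279987e-05]), 'position': array([ 0.26594357, -0.56486277,  0.22166416]), 'tcp_rot': array([[ 9.04825941e-01,  4.25781331e-01, -5.24020228e-04],
       [ 4.25781523e-01, -9.04824017e-01,  1.89569175e-03],
       [ 3.33004069e-04, -1.93838920e-03, -9.99998066e-01]]), 'force': array([-0.24768705, -0.25693877,  0.30146459]), 'moment': array([-0.01973958, -0.01485548,  0.02334859]), 'opening': 1.0025169167951076}
```

View pics/top0.png

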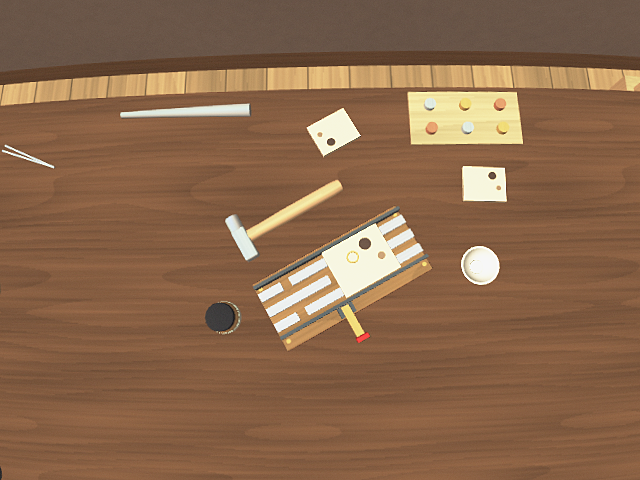

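View pics/side0.png

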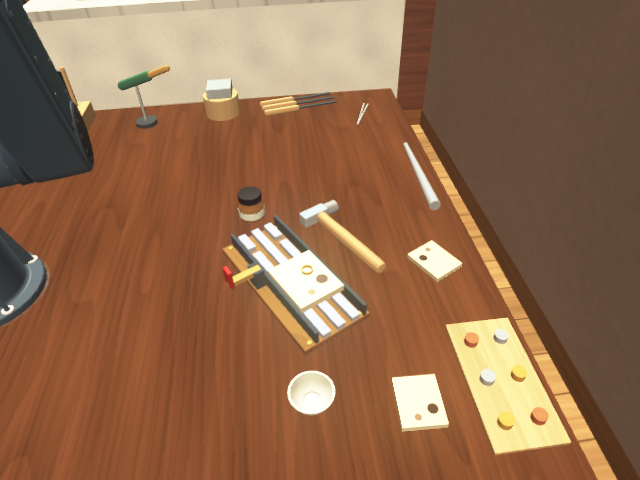

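Top view: the cradle runs from about (415,240) at the rear to (270,320) at the front. The board is at about (360,260) with the ring at (353,257). The red tab is at (362,338), jar (222,317), bowl (480,265) and hammer (285,215). Next I'll take metric measurements.

Run:
```python
from h import *
c=cap('top'); im=c['color']; hsv=cv2.cvtColor(im,cv2.COLOR_RGB2HSV)
roi=np.zeros(im.shape[:2],np.uint8); roi[190:360,240:440]=255
H,S,V=[hsv[:,:,i].astype(int) for i in range(3)]
def comps(m,z,name,amin=15):
    m=(m&(roi>0)).astype(np.uint8)
    cs,_=cv2.findContours(m,cv2.RETR_EXTERNAL,cv2.CHAIN_APPROX_NONE)
    for k in cs:
        if len(k)<amin: continue
        P=np.array([onz(c,*q,z)[:2] for q in k[:,0].astype(float)],np.float32)*1000
        r=cv2.minAreaRect(P); print(name,np.round(k[:,0].mean(0)),np.round(r[0],1),np.round(r[1],1),round(r[2],1)); 
print(hsv[280,375],hsv[300,290],hsv[235,330],hsv[338,362],hsv[322,353])
comps((V>200)&(S>18)&(S<70)&(H>12)&(H<40),.044,'board')
comps((V>190)&(S<=18),.024,'run')
comps((V<95)&(S<110),.038,'guide')
comps((V>130)&(S>180)&((H<6)|(H>174)),.078,'tab',8)
comps((V>150)&(S>110)&(H>18)&(H<35),.050,'keeper',8)
# metric warp of z=.038 plane, 0.4 mm/px
n=600
cen=np.mean([onz(c,*p,.038) for p in [(255,288),(432,268)]],0)[:2]; print(cen)
g=[(cen[0]+sx,cen[1]+sy,.038) for sx,sy in[(.16,.17),(.16,-.17),(-.16,-.17),(-.16,.17)]]
M=cv2.getPerspectiveTransform(proj(c,g).astype(np.float32),np.float32([[0,0],[800,0],[800,600],[0,600]]))
cv2.imwrite('pics/w.png',cv2.warpPerspective(im,M,(800,600),flags=cv2.INTER_CUBIC)[:,:,::-1])
```

```text
[ 33   9 255] [ 75   2 240] [ 11 128 126] [  1 181 248] [ 25 128 240]
board [362. 262.] [598.3 -86.1] [ 89.1 115.8] 28.4
run [286. 322.] [491.5  47.4] [15.5 43.8] 28.5
run [270. 292.] [544.4  75.9] [15.9 43.6] 28.4
run [362. 287.] [551.4 -87.7] [ 4.7 67.5] 25.5
run [298. 296.] [537.1  26.4] [ 15.9 123.9] 28.6
run [329. 292.] [547.6 -10.5] [58.5 75.2] 28.7
run [309. 270.] [580.8   8.7] [16.  74.4] 28.4
run [352. 258.] [604.7 -70.2] [14.3 10.8] 89.0
run [358. 256.] [606.9 -80.8] [22.2  5.2] 12.4
run [347. 255.] [608.2 -63.2] [ 9.4 26.8] 69.1
run [409. 253.] [ 610.3 -172.1] [15.4 48.8] 28.1
run [400. 238.] [ 636.7 -157.9] [15.7 49.3] 28.0
run [245. 244.] [634.  124.6] [57.7 23.1] 28.4
run [392. 224.] [ 663.1 -143.6] [15.9 49. ] 28.1
guide [289. 271.] [580.5  41.5] [  4.3 134.9] 28.4
guide [385. 217.] [ 673.3 -131. ] [ 4.2 57.6] 27.2
tab [362. 337.] [465.2 -81.3] [ 8.8 22. ] 27.7
keeper [288. 341.] [459.5  42.7] [6.8 6.7] 89.6
keeper [352. 320.] [493.1 -66.5] [55.3 14.6] 27.3
keeper [261. 289.] [547.4  89.4] [3.9 6.1] 25.9
keeper [424. 264.] [ 587.5 -193.2] [7.  5.2] 88.9
keeper [353. 257.] [602.  -69.7] [19.  19.2] 88.6
keeper [394. 214.] [ 675.2 -145.6] [5.3 5.6] 87.5
[ 0.56577649 -0.05413388]
```

View pics/w.png

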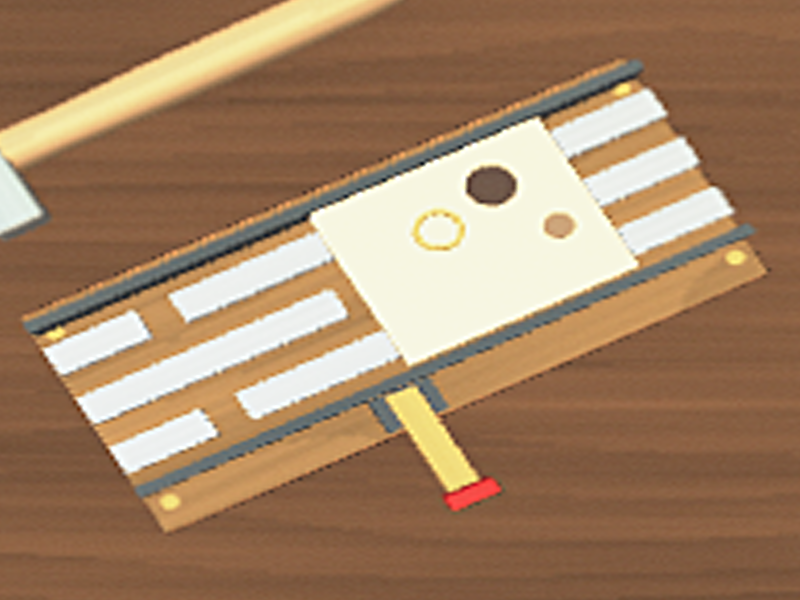

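Cradle fit from the run pieces: origin about (577.7, -48.8) mm, with x at 118.4°. The rear and front runs agree to 1 mm. The board is at x ≈ -46, so it needs about 101 mm of push. The tab is at x ≈ 25, y ≈ 115. I'll move above the rear of the board, turned so that tool x matches cradle x.

Call:
{"fn": "move_arm", "kwargs": {
  "linear": [
    [4,-1.7,0.5],
    [8,-3.4,1],
    [12,-5,1.5],
    [16,-6.7,2],
    [20,-8.4,2.5],
    [24,-10,3],
    [28,-11.7,3.5],
    [32,-13.4,4],
    [36,-15,4.5],
    [40,-16.7,5],
    [44,-18.4,5.5],
    [48,-20,6]
  ],
  "angular": [
    [0,0,-0.12],
    [0,0,-0.24],
    [0,0,-0.36],
    [0,0,-0.48],
    [0,0,-0.6],
    [0,0,-0.72],
    [0,0,-0.84],
    [0,0,-0.96],
    [0,0,-1.08],
    [0,0,-1.2],
    [0,0,-1.32],
    [0,0,-1.44]
  ],
  "fingers": [0.3,0.3,0.3,0.3,0.3,0.3,0.3,0.3,0.3,0.3,0.3,0.3]
}}

```text
time_s: 1.15
position: [0.5999, -0.195, 0.1645]
tcp_rot: [[-0.31, 0.951, -0.001], [0.951, 0.31, 0.002], [0.002, -0.001, -1.0]]
force: [0.6, -0.7, 0.5]
opening: 0.356
```

```bash
cat >> h.py <<'E'
O=np.array([.5777,-.0488]);a=np.radians(118.4);EX=np.array([np.cos(a),np.sin(a)]);EY=np.array([-EX[1],EX[0]])
def goto(x,y,z,yaw=28.4):
    "cradle mm -> tool cm shift and turn"
    s=read_state();R=s['tcp_rot'];p=s['position']
    t=np.append(O+(x*EX+y*EY)/1000,z/1000)
    b=np.radians(yaw);yv=np.array([np.cos(b),np.sin(b),0]);zv=np.array([0,0,-1.])
    T=np.c_[np.cross(yv,zv),yv,zv]
    d=p[:2]-O
    print('t',s['time_s'],'now cradle',np.round([d@EX*1e3,d@EY*1e3,p[2]*1e3],1),'F',np.round(s['force'],1),'op',round(s['opening'],2))
    print('lin',np.round(R.T@(t-p)*100,2),'ang',np.round(cv2.Rodrigues(R.T@T)[0].ravel(),3))
E
python3 -c "
from h import *
goto(-122,0,110)"
```

```text
t 1.15 now cradle [-139.2   50.   164.5] F [ 0.6 -0.7  0.5] op 0.36
lin [2.58 4.61 5.45] ang [-0.    -0.002 -0.181]
```

Call:
{"fn": "move_arm", "kwargs": {
  "linear": [
    [1.3,2.3,2.7],
    [2.58,4.61,5.45],
    [2.58,4.61,5.45],
    [2.58,4.61,5.45],
    [2.58,4.61,5.45],
    [2.58,4.61,5.45]
  ],
  "angular": [
    [0,0,-0.09],
    [0,0,-0.181],
    [0,0,-0.181],
    [0,0,-0.181],
    [0,0,-0.181],
    [0,0,-0.181]
  ],
  "fingers": [0.3,0.3,0.3,0.3,0.3,0.3]
}}

```text
time_s: 1.65
position: [0.6358, -0.1575, 0.1112]
tcp_rot: [[-0.474, 0.88, 0.0], [0.88, 0.474, 0.001], [0.0, 0.001, -1.0]]
force: [-0.3, 0.2, 0.5]
opening: 0.347
```

```bash
python3 -c "
from h import *
goto(-122,0,31)
cap('side','s1.png')"
```

```text
t 1.65 now cradle [-123.3    0.6  111.2] F [-0.3  0.2  0.5] op 0.35
lin [0.13 0.05 8.02] ang [ 0.001 -0.    -0.001]
```

View pics/s1.png

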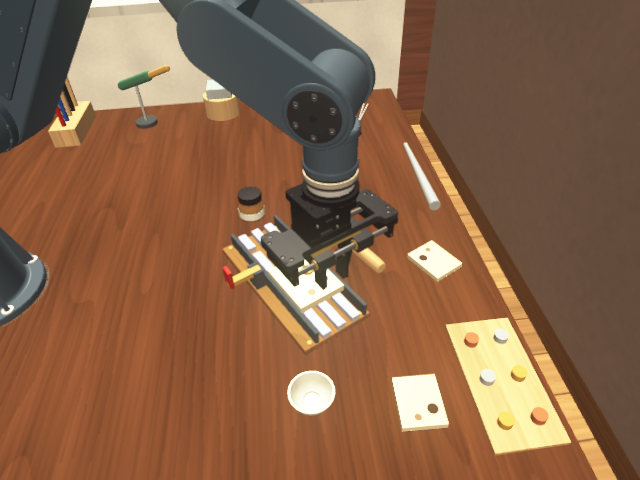

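The open hand is central over the rails at (333,278), above the rear of the board. I'll lower it.

Call:
{"fn": "move_arm", "kwargs": {
  "linear": [
    [0.1,0.05,2],
    [0.1,0.05,4],
    [0.1,0.05,6],
    [0.1,0.05,7.2],
    [0.1,0.05,8],
    [0.1,0.05,8],
    [0.1,0.05,8]
  ],
  "angular": [
    [0,0,0],
    [0,0,0],
    [0,0,0],
    [0,0,0],
    [0,0,0],
    [0,0,0],
    [0,0,0]
  ],
  "fingers": [0.3,0.3,0.3,0.3,0.3,0.3,0.3]
}}

```text
time_s: 2.28
position: [0.6361, -0.1572, 0.0321]
tcp_rot: [[-0.473, 0.881, 0.002], [0.881, 0.473, 0.0], [-0.0, 0.002, -1.0]]
force: [-0.1, -0.7, 0.3]
opening: 0.352
```

```bash
python3 -c "
from h import *
goto(-60,0,31)"
```

```text
t 2.2833 now cradle [-1.232e+02  1.000e-01  3.210e+01] F [-0.1 -0.7  0.3] op 0.35
lin [ 6.32 -0.    0.1 ] ang [ 0.002  0.    -0.003]
```

Call:
{"fn": "move_arm", "kwargs": {
  "linear": [
    [0.4,0,0.1],
    [0.8,0,0.1],
    [1.2,0,0.1],
    [1.6,0,0.1],
    [2.0,0,0.1],
    [2.4,0,0.1],
    [2.8,0,0.1],
    [3.2,0,0.1],
    [3.6,0,0.1],
    [4.0,0,0.1],
    [4.4,0,0.1],
    [4.8,0,0.1]
  ],
  "angular": [
    [0,0,0],
    [0,0,0],
    [0,0,0],
    [0,0,0],
    [0,0,0],
    [0,0,0],
    [0,0,0],
    [0,0,0],
    [0,0,0],
    [0,0,0],
    [0,0,0],
    [0,0,0]
  ],
  "fingers": [0.3,0.3,0.3,0.3,0.3,0.3,0.3,0.3,0.3,0.3,0.3,0.3]
}}

```text
time_s: 3.28
position: [0.6134, -0.1147, 0.0311]
tcp_rot: [[-0.473, 0.881, 0.002], [0.881, 0.473, 0.0], [-0.001, 0.002, -1.0]]
force: [1.5, -2.4, 1.0]
opening: 0.347
```

```bash
cat >> h.py <<'E'
def board():
    c=cap('top');im=c['color'];hsv=cv2.cvtColor(im,cv2.COLOR_RGB2HSV)
    m=cv2.inRange(hsv,(12,19,200),(40,70,255));m[:190]=0;m[370:]=0;m[:,:240]=0;m[:,440:]=0
    k=max(cv2.findContours(m,cv2.RETR_EXTERNAL,cv2.CHAIN_APPROX_NONE)[0],key=cv2.contourArea)
    for z in(.044,.038):
        P=np.array([onz(c,*q,z)[:2]-O for q in k[:,0].astype(float)])*1e3
        x=P@EX;y=P@EY;print('board z',z,'x',np.round([x.min(),x.max()],1),'y',np.round([y.min(),y.max()],1),cv2.minAreaRect(P.astype(np.float32)))
    return c
E
python3 -c "
from h import *
board();goto(-25,0,31)
cv2.imwrite('pics/t2.png',cap('top')['color'][180:360,230:450,::-1].repeat(3,0).repeat(3,1))"
```

```text
board z 0.044 x [-57.  112.7] y [-143.7 -132.5] ((108.39878845214844, 90.30859375), (10.364945411682129, 169.68524169921875), 28.97473907470703)
board z 0.038 x [-57.9 113.1] y [-145.3 -134. ] ((109.84033966064453, 90.79966735839844), (10.440716743469238, 170.92562866210938), 28.97473907470703)
t 3.3333 now cradle [-73.7   0.2  30.9] F [ 1.  -0.7  1.5] op 0.35
lin [ 4.87  0.01 -0.  ] ang [ 0.001 -0.001 -0.002]
```

View pics/t2.png

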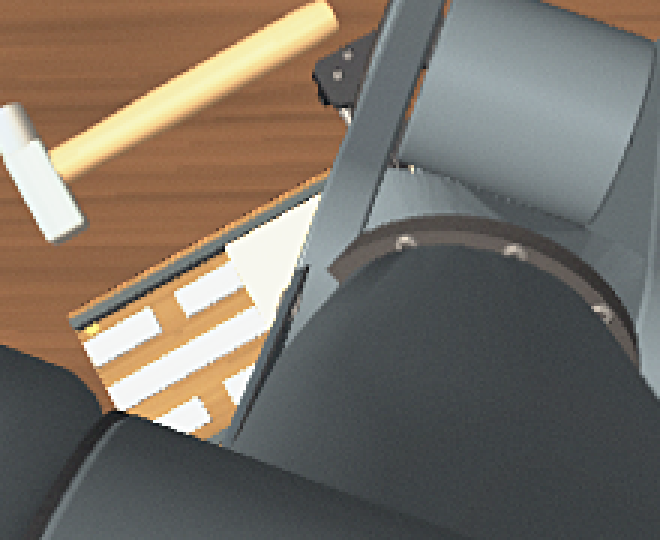

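The arm hides most of the top view. The front edge of the board at crop (228,245) has advanced, and the push force is 2.8 N, as expected. I'll keep going to x = -25.

Call:
{"fn": "move_arm", "kwargs": {
  "linear": [
    [0.4,0,0],
    [0.8,0,0],
    [1.2,0,0],
    [1.6,0,0],
    [2.0,0,0],
    [2.4,0,0],
    [2.8,0,0],
    [3.2,0,0],
    [3.6,0,0],
    [4.0,0,0],
    [4.4,0,0],
    [4.7,0,0]
  ],
  "angular": [
    [0,0,0],
    [0,0,0],
    [0,0,0],
    [0,0,0],
    [0,0,0],
    [0,0,0],
    [0,0,0],
    [0,0,0],
    [0,0,0],
    [0,0,0],
    [0,0,0],
    [0,0,0]
  ],
  "fingers": [0.3,0.3,0.3,0.3,0.3,0.3,0.3,0.3,0.3,0.3,0.3,0.3]
}}

```text
time_s: 4.38
position: [0.5896, -0.0717, 0.0307]
tcp_rot: [[-0.474, 0.881, -0.001], [0.881, 0.474, 0.002], [0.002, 0.0, -1.0]]
force: [1.2, -1.4, -0.2]
opening: 0.349
```

```bash
python3 -c "
from h import *
goto(-10,0,31)
cv2.imwrite('pics/s2.png',cv2.resize(cap('side')['color'][190:360,200:400,::-1],None,fx=3.5,fy=3.5,interpolation=2))"
```

```text
t 4.3833 now cradle [-25.8   0.4  30.7] F [ 1.2 -1.4 -0.2] op 0.35
lin [ 1.58  0.04 -0.03] ang [ 0.    -0.002 -0.002]
```

View pics/s2.png

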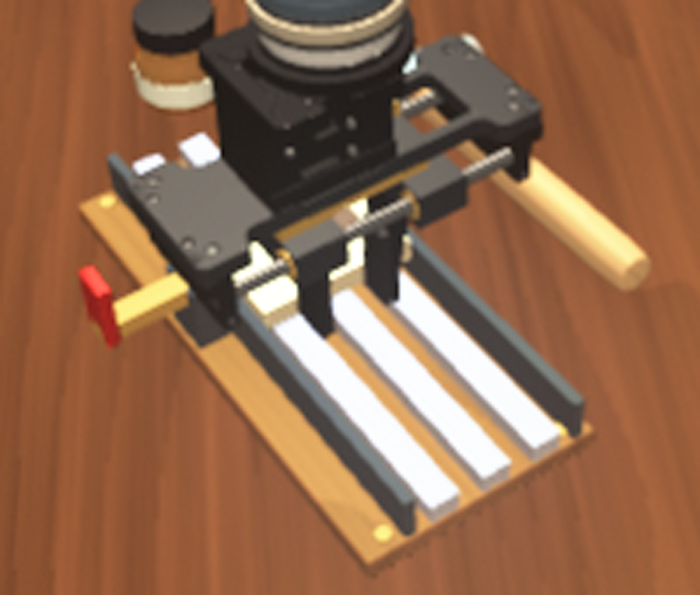

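The side view shows both fingertips on the rear edge of the board, at crop (315,320) and (385,290), with the board still proud. There is about 15 mm left, so I'll slow down.

Call:
{"fn": "move_arm", "kwargs": {
  "linear": [
    [0.2,0,0],
    [0.4,0,0],
    [0.6,0,0],
    [0.8,0,0],
    [1.0,0,0],
    [1.15,0,0],
    [1.25,0,0],
    [1.35,0,0],
    [1.4,0,0],
    [1.45,0,0]
  ],
  "angular": [
    [0,0,0],
    [0,0,0],
    [0,0,0],
    [0,0,0],
    [0,0,0],
    [0,0,0],
    [0,0,0],
    [0,0,0],
    [0,0,0],
    [0,0,0]
  ],
  "fingers": [0.3,0.3,0.3,0.3,0.3,0.3,0.3,0.3,0.3,0.3]
}}

```text
time_s: 5.27
position: [0.5823, -0.0584, 0.0306]
tcp_rot: [[-0.474, 0.881, -0.002], [0.881, 0.474, 0.003], [0.003, -0.0, -1.0]]
force: [-0.3, -1.2, -1.0]
opening: 0.348
```

```bash
python3 -c "
from h import *
goto(-10,0,31);cap('side','s3raw.png')
cv2.imwrite('pics/s3.png',cv2.resize(cap('side')['color'][220:330,230:350,::-1],None,fx=5,fy=5,interpolation=2))"
```

```text
t 5.2667 now cradle [-10.6   0.6  30.6] F [-0.3 -1.2 -1. ] op 0.35
lin [ 0.06  0.06 -0.04] ang [-0.    -0.003 -0.002]
```

View pics/s3.png

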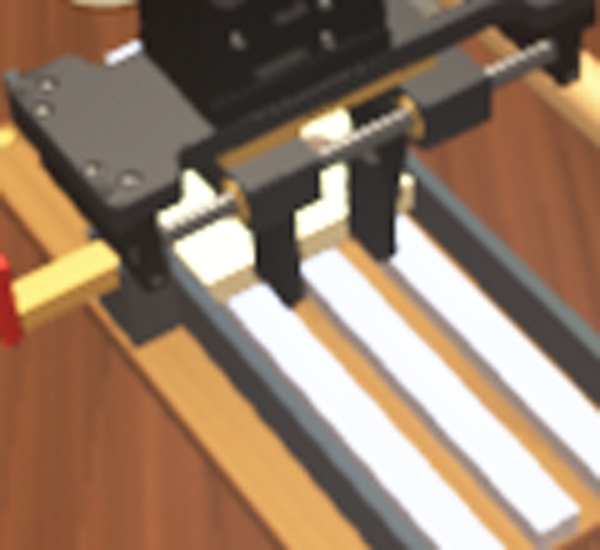

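The rear edge of the board at crop (215,275) now looks about level with the guide top, and the push force has fallen. A careful extra few millimetres will show whether it has dropped, because then it meets the hard wall.

Call:
{"fn": "move_arm", "kwargs": {
  "linear": [
    [0.1,0.05,0],
    [0.2,0.05,0],
    [0.3,0.05,0],
    [0.3,0.05,0]
  ],
  "angular": [
    [0,0,0],
    [0,0,0],
    [0,0,0],
    [0,0,0]
  ],
  "fingers": [0.3,0.3,0.3,0.3]
}}

```text
time_s: 5.7
position: [0.5823, -0.0568, 0.0309]
tcp_rot: [[-0.475, 0.88, 0.0], [0.88, 0.475, 0.0], [0.0, 0.0, -1.0]]
force: [0.8, -5.2, -0.9]
opening: 0.347
```

Only about 1.4 mm of the 3 mm was reached and the force rose to 5 N, so this is the hard wall. I'll back off, raise the hand and check the drop.

Call:
{"fn": "move_arm", "kwargs": {
  "linear": [
    [-0.6,0,0],
    [-1.5,0,0],
    [-2.5,0,0],
    [-2.5,0,-2],
    [-2.5,0,-5],
    [-2.5,0,-8],
    [-4,2,-10],
    [-6,4,-10],
    [-9,6,-10],
    [-12,8,-10],
    [-15,10,-10],
    [-15,10,-10]
  ],
  "angular": [
    [0,0,0],
    [0,0,0],
    [0,0,0],
    [0,0,0],
    [0,0,0],
    [0,0,0],
    [0,0,0],
    [0,0,0],
    [0,0,0],
    [0,0,0],
    [0,0,0],
    [0,0,0]
  ],
  "fingers": [0.3,0.3,0.3,0.3,0.3,0.3,0.3,0.3,0.3,0.3,0.3,0.3]
}}

```text
time_s: 6.7
position: [0.7478, -0.1464, 0.1311]
tcp_rot: [[-0.472, 0.881, 0.009], [0.881, 0.472, -0.003], [-0.007, 0.007, -1.0]]
force: [0.8, 0.1, 0.6]
opening: 0.349
```

```bash
python3 -c "
from h import *
c=board();goto(25,150,120)
cv2.imwrite('pics/a.png',cv2.resize(np.hstack([c['color'][210:350,240:400,::-1],cap('side')['color'][190:330,230:390,::-1]]),None,fx=2.5,fy=2.5,interpolation=2))"
```

```text
board z 0.044 x [-53.9 112.6] y [-145.8 -131.6] ((108.02674102783203, 91.78504943847656), (13.216689109802246, 166.3984375), 29.280813217163086)
board z 0.038 x [-54.7 113. ] y [-147.4 -133.1] ((109.46554565429688, 92.28691101074219), (13.313305854797363, 167.61480712890625), 29.280813217163086)
t 6.75 now cradle [-163.2 -101.1  130.4] F [ 0.6 -0.2 -0.7] op 0.35
lin [ 18.74 -25.17   0.93] ang [ 0.003  0.002 -0.003]
```

View pics/a.png

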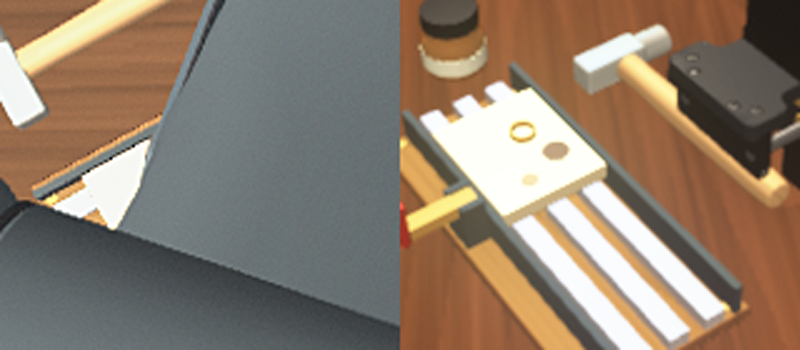

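Run:
```python
from h import *
c=cap('side');hsv=cv2.cvtColor(c['color'],cv2.COLOR_RGB2HSV)
print(hsv[245,275],hsv[262,310], hsv[279,272])
m=cv2.inRange(hsv,(15,10,225),(40,60,255));m[:215]=0;m[300:]=0;m[:,:230]=0;m[:,330:]=0
k=max(cv2.findContours(m,cv2.RETR_EXTERNAL,cv2.CHAIN_APPROX_NONE)[0],key=cv2.contourArea)
h=cv2.approxPolyDP(cv2.convexHull(k),3,True)[:,0]
for q in h: print(q,[np.round([(d:=onz(c,*map(float,q),z)[:2]-O)@EX*1e3,d@EY*1e3],1) for z in(.044,.038)])
for x in(52.5,57.5):
  for z in(.038,.044):
    P=[[*(O+(X*EX+Y*EY)/1e3),z] for X,Y in[(x-55,45),(x-55,-45),(x+55,-45),(x+55,45)]]
    print(x,z,np.round(proj(c,P),1).tolist())
```

```text
[ 18 145 206] [ 15  64 212] [ 23  51 161]
[284 240] [array([ 62.5, -23.6]), array([ 68.4, -26.7])]
[281 247] [array([49.1, -8.6]), array([ 54.9, -11.6])]
[273 245] [array([63. ,  0.7]), array([68.9, -2.2])]
[277 237] [array([ 78. , -17.2]), array([ 84. , -20.3])]
52.5 0.038 [[270.8, 277.6], [312.5, 256.7], [281.5, 225.8], [241.7, 243.9]]
52.5 0.044 [[270.5, 275.3], [312.4, 254.3], [281.2, 223.6], [241.3, 241.6]]
57.5 0.038 [[269.4, 275.9], [311.0, 255.1], [280.1, 224.6], [240.5, 242.5]]
57.5 0.044 [[269.1, 273.6], [310.9, 252.8], [279.9, 222.3], [240.0, 240.2]]
```

Run:
```python
from h import *
c=cap('side');im=c['color'];hsv=cv2.cvtColor(im,cv2.COLOR_RGB2HSV)
print(hsv[235,265],hsv[260,285],hsv[250,260],hsv[262,305])
m=cv2.inRange(hsv,(20,15,240),(40,80,255));m[:215]=0;m[300:]=0;m[:,:230]=0;m[:,330:]=0
k=max(cv2.findContours(m,cv2.RETR_EXTERNAL,cv2.CHAIN_APPROX_NONE)[0],key=cv2.contourArea)
print(cv2.contourArea(k))
for q in cv2.approxPolyDP(cv2.convexHull(k),3,True)[:,0]: print(q)
# guide tops for reference, y=-46.5, z=.038 at board rear, rail guide ends
cv2.imwrite('pics/b.png',cv2.resize(im[215:295,230:330,::-1],None,fx=7,fy=7,interpolation=2))
```

```text
[ 30   6 255] [ 28  18 255] [ 30   5 255] [ 20  89 197]
87.0
[282 238]
[284 244]
[276 247]
[273 240]
```

View pics/b.png

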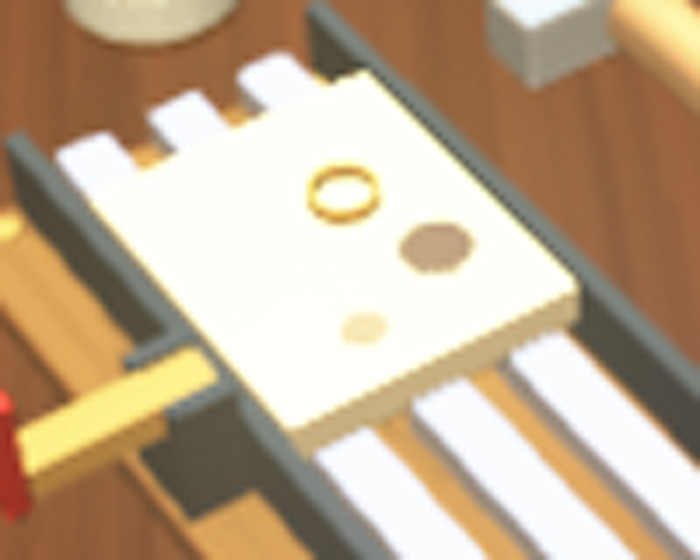

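The side view shows the board top meeting the near guide with no side face showing, and the rear face at crop (440,375) resting right on the runs, so it has dropped. The corners fit z ≈ 38 mm and x ≈ 53 mm, and the ring is in place at (343,193). Next is the tab, with the fingers shut, passing over at height.

Call:
{"fn": "move_arm", "kwargs": {
  "linear": [
    [1.5,-2,0],
    [3,-4,0],
    [5,-6.5,0],
    [7,-9.3,0],
    [9,-12,0],
    [11,-14.6,0],
    [13,-17.3,0],
    [15,-20,0],
    [17,-22.8,0.4],
    [18.74,-25.2,0.9],
    [18.74,-25.2,0.9],
    [18.74,-25.2,0.9]
  ],
  "angular": [
    [0,0,0],
    [0,0,0],
    [0,0,0],
    [0,0,0],
    [0,0,0],
    [0,0,0],
    [0,0,0],
    [0,0,0],
    [0,0,0],
    [0,0,0],
    [0,0,0],
    [0,0,0]
  ],
  "fingers": [1,1,1,1,1,1,1,1,1,1,1,1]
}}

```text
time_s: 7.9
position: [0.4262, -0.0939, 0.1223]
tcp_rot: [[-0.474, 0.88, -0.005], [0.88, 0.474, 0.003], [0.005, -0.003, -1.0]]
force: [1.2, -0.6, 0.0]
opening: 0.009
```

```bash
python3 -c "
from h import *
goto(25,150,60)"
```

```text
t 7.9 now cradle [ 32.4 154.8 122.3] F [ 1.2 -0.6  0. ] op 0.01
lin [-0.77  0.49  6.23] ang [-0.003 -0.005 -0.002]
```

Call:
{"fn": "move_arm", "kwargs": {
  "linear": [
    [-0.7,0,0],
    [-0.77,0,2],
    [-0.77,0,4],
    [-0.77,0,5.5],
    [-0.77,0,6.2],
    [-0.77,0,6.2],
    [-0.77,0,6.2]
  ],
  "angular": [
    [0,0,0],
    [0,0,0],
    [0,0,0],
    [0,0,0],
    [0,0,0],
    [0,0,0],
    [0,0,0]
  ],
  "fingers": [1,1,1,1,1,1,1]
}}

```text
time_s: 8.48
position: [0.4304, -0.1009, 0.0603]
tcp_rot: [[-0.474, 0.88, -0.004], [0.88, 0.474, 0.003], [0.005, -0.002, -1.0]]
force: [0.4, -0.6, 0.2]
opening: 0.003
```

```bash
python3 -c "
from h import *
goto(25,120,60)
c=cap('side')
cv2.imwrite('pics/d.png',cv2.resize(c['color'][180:330,170:350,::-1],None,fx=4,fy=4,interpolation=2))"
```

```text
t 8.4833 now cradle [ 24.2 154.3  60.3] F [ 0.4 -0.6  0.2] op 0.0
lin [0.09 3.43 0.02] ang [-0.002 -0.005 -0.001]
```

View pics/d.png

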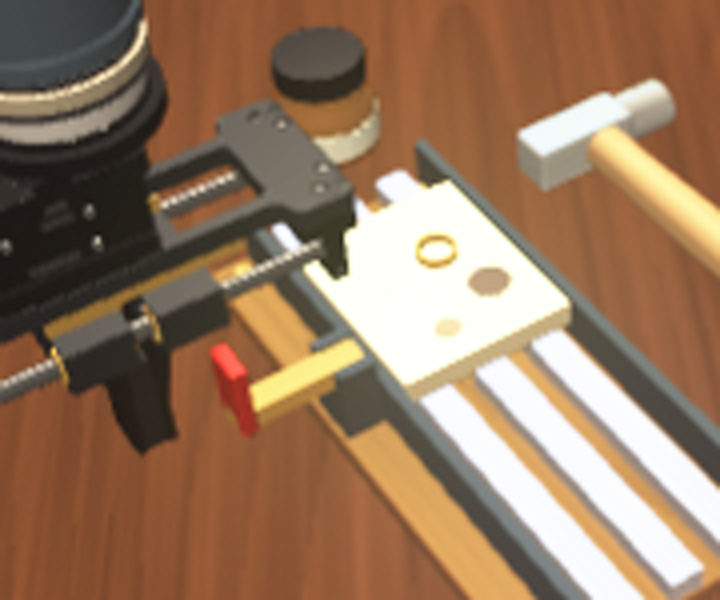

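The shut fingertips at crop (150,440) are outside the red tab at (235,390), in line with the keeper. I'll push in.

Call:
{"fn": "move_arm", "kwargs": {
  "linear": [
    [0.08,0.5,0],
    [0.08,1.0,0],
    [0.08,1.4,0],
    [0.08,1.8,0],
    [0.08,2.2,0],
    [0.08,2.6,0],
    [0.08,3.0,0],
    [0.08,3.3,0],
    [0.08,3.6,0],
    [0.08,3.9,0],
    [0.08,4.2,0],
    [0.08,4.5,0]
  ],
  "angular": [
    [0,0,0],
    [0,0,0],
    [0,0,0],
    [0,0,0],
    [0,0,0],
    [0,0,0],
    [0,0,0],
    [0,0,0],
    [0,0,0],
    [0,0,0],
    [0,0,0],
    [0,0,0]
  ],
  "fingers": [1,1,1,1,1,1,1,1,1,1,1,1]
}}

```text
time_s: 9.53
position: [0.4697, -0.0787, 0.0605]
tcp_rot: [[-0.474, 0.88, -0.004], [0.88, 0.474, 0.003], [0.004, -0.002, -1.0]]
force: [-1.3, -0.9, 0.6]
opening: 0.005
```

```bash
python3 -c "
from h import *
goto(25,98,60)
c=cap('side')
cv2.imwrite('pics/e.png',cv2.resize(c['color'][180:330,170:350,::-1],None,fx=4,fy=4,interpolation=2))"
```

```text
t 9.5333 now cradle [ 25.1 109.2  60.5] F [-1.3 -0.9  0.6] op 0.0
lin [-0.01  1.12  0.05] ang [-0.002 -0.004 -0.001]
```

View pics/e.png

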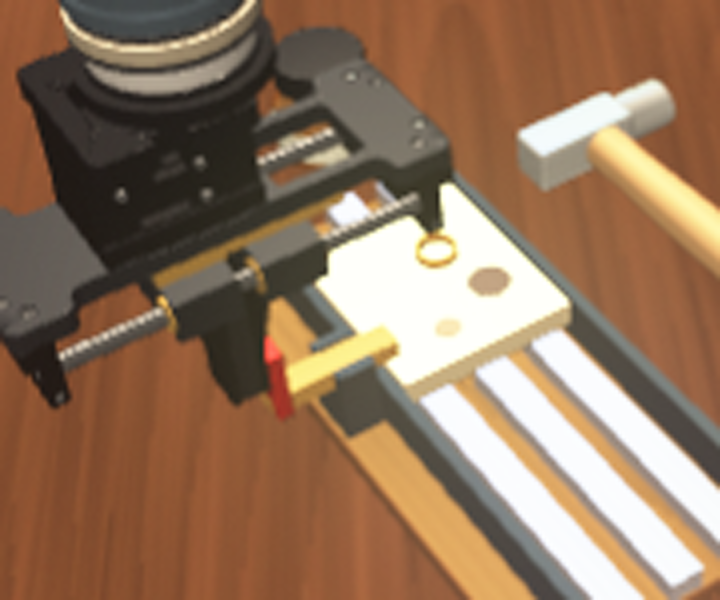

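The keeper tip at crop (388,342) is already over the board's edge, which confirms the drop. I'll push on to the end stop in small rows.

Call:
{"fn": "move_arm", "kwargs": {
  "linear": [
    [0,0.3,0],
    [0,0.6,0],
    [0,0.9,0],
    [0,1.2,0],
    [0,1.4,0],
    [0,1.6,0],
    [0,1.7,0]
  ],
  "angular": [
    [0,0,0],
    [0,0,0],
    [0,0,0],
    [0,0,0],
    [0,0,0],
    [0,0,0],
    [0,0,0]
  ],
  "fingers": [1,1,1,1,1,1,1]
}}

```text
time_s: 10.17
position: [0.4852, -0.0702, 0.0604]
tcp_rot: [[-0.475, 0.88, -0.004], [0.88, 0.475, 0.003], [0.004, -0.002, -1.0]]
force: [-2.6, -2.5, 2.1]
opening: 0.005
```

Call:
{"fn": "move_arm", "kwargs": {
  "linear": [
    [0,0.2,0],
    [0,0.4,0],
    [0,0.6,0],
    [0,0.6,0]
  ],
  "angular": [
    [0,0,0],
    [0,0,0],
    [0,0,0],
    [0,0,0]
  ],
  "fingers": [1,1,1,1]
}}

```text
time_s: 10.5
position: [0.4854, -0.0699, 0.0605]
tcp_rot: [[-0.479, 0.878, -0.015], [0.878, 0.479, -0.0], [0.007, -0.013, -1.0]]
force: [-15.0, -16.5, 8.6]
opening: 0.007
```

The tab is at its end stop: no further travel, and the force jumped to about 22 N. I'll withdraw, raise the hand and move clear.

Call:
{"fn": "move_arm", "kwargs": {
  "linear": [
    [0,-0.6,0],
    [0,-2,0],
    [0,-4,0],
    [0,-6,-1],
    [0,-6,-4],
    [0,-6,-8],
    [-3,-6,-12],
    [-7,-6,-14],
    [-11,-6,-14],
    [-15,-6,-14],
    [-19,-6,-14],
    [-23,-6,-14]
  ],
  "angular": [
    [0,0,0],
    [0,0,0],
    [0,0,0],
    [0,0,0],
    [0,0,0],
    [0,0,0],
    [0,0,0],
    [0,0,0],
    [0,0,0],
    [0,0,0],
    [0,0,0],
    [0,0,0]
  ],
  "fingers": [1,1,1,1,1,1,1,1,1,1,1,1]
}}

```text
time_s: 11.5
position: [0.5451, -0.3, 0.2006]
tcp_rot: [[-0.479, 0.878, -0.012], [0.878, 0.479, -0.002], [0.004, -0.012, -1.0]]
force: [0.5, 0.1, 0.2]
opening: 0.006
```

Call:
{"fn": "move_arm", "kwargs": {
  "linear": [
    [-4,0,0],
    [-8,0,0],
    [-12,0,0],
    [-16,0,0],
    [-20,0,0],
    [-20,0,0],
    [-20,0,0]
  ],
  "angular": [
    [0,0,0],
    [0,0,0],
    [0,0,0],
    [0,0,0],
    [0,0,0],
    [0,0,0],
    [0,0,0]
  ],
  "fingers": [1,1,1,1,1,1,1]
}}

```text
time_s: 12.08
position: [0.6411, -0.4777, 0.1973]
tcp_rot: [[-0.477, 0.879, -0.012], [0.879, 0.477, -0.001], [0.005, -0.011, -1.0]]
force: [-0.7, 0.7, -0.9]
opening: 0.005
```

Run:
```python
from h import *
c=cap('top');im=c['color'];hsv=cv2.cvtColor(im,cv2.COLOR_RGB2HSV)
def m2(lo,hi,z,n):
    m=cv2.inRange(hsv,lo,hi);m[:190]=0;m[370:]=0;m[:,:240]=0;m[:,440:]=0
    for k in cv2.findContours(m,cv2.RETR_EXTERNAL,cv2.CHAIN_APPROX_NONE)[0]:
        if len(k)<12: continue
        P=np.array([onz(c,*q,z)[:2]-O for q in k[:,0].astype(float)])*1e3
        x=P@EX;y=P@EY;print(n,np.round([x.min(),x.max(),y.min(),y.max()],1))
m2((0,180,130),(6,255,255),.078,'tab'); m2((18,110,150),(35,255,255),.050,'brass'); m2((12,19,200),(40,70,255),.038,'board38')
goto(0,0,0)
cv2.imwrite('pics/f.png',cv2.resize(np.hstack([im[190:360,200:420,::-1],cap('side')['color'][190:360,200:420,::-1]]),(800,310),interpolation=2))
```

```text
tab [14.2 36.2 76.  83.4]
brass [132.2 139.8  56.7  64.2]
brass [17.  31.8 20.8 75.2]
brass [ 57.8  77.2 -20.9  -0.1]
board38 [54.6 66.9 34.7 38.9]
board38 [72.1 83.  28.1 39.3]
board38 [80.1 88.7 15.2 23.1]
board38 [17.2 29.1  1.9  6.9]
board38 [  2.4 112.5 -45.1  40.5]
t 12.1333 now cradle [-405.6  147.7  198.1] F [ 0.6  0.7 -0.6] op 0.0
lin [40.4  15.09 19.88] ang [-0.011 -0.006  0.003]
```

View pics/f.png

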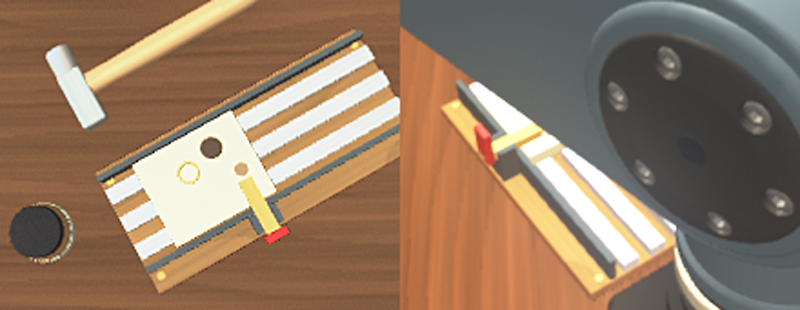

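The top view shows the keeper lying over the board at crop (255,200), with the red tab at the housing at (277,234). The ring is on the board at (188,172), hammer and jar are undisturbed, and the hand is clear.

```bash
python3 -c "
from rig import hand_in
print(hand_in())"
```

```text
the job is handed in; nothing more can be done
None
```

The job is handed in: the board is in the notches, the keeper is pushed fully in over its edge, and the hand was clear at 12.1 s. `hand_in()` gives no verdict, so this rests on my own last checks.

- **Board:** I pushed its rear edge about 100 mm with the fingertips until it met the notch walls at about 5 N. In the last top view it spans x = 2.4 to 112.5 mm at guide height. That puts its origin near 57.5 mm (allowed 50 to 60).
- **Keeper:** I pushed the tab with shut fingers to the end stop, where the force rose to about 24 N. The bar's tip was measured at y ≈ 21 mm (20 is fully in).
- **Ring and bystanders:** The ring is on the board in the last picture, and the hammer and jar looked unmoved. The bowl was outside that last crop, but nothing went near it at its height.

**Disagreement:** the side camera put the board at about 53 mm, not 57.5. That gap is about as large as the camera calibration and edge errors allow, and both values are within limits. The side-view corners alone could not settle whether the board had dropped. The hard stop, the level look and the keeper passing over the board's edge are what showed it.

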